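Charge the hand-pumped ring clamp and lock it

ROBOT

A 6-joint arm with a two-finger parallel gripper is mounted at the origin on the work surface. World frame = base frame: x ahead of the robot, y to its left, z up, the work surface at z = 0. Lengths are in mm, angles in degrees, forces in N, time in s.
With the tool pointing down it reaches from about 275 to 725 mm from the base axis. Payload 5.6 kg.
Tool frame: the origin (TCP) lies on the centre line of the jaws, within the pads' length; the fingertips stand r.tip_reach ahead of it and the grasp point (between the pads) lies 11 mm behind it (r.tip_reach is the distance from the TCP to the fingertips, in mm); z points along the fingers, y is the line along which they close (so a half turn about z gives the same grasp; the last joint's range is limited). The gripper opens to 85 mm and grips with 20 to 120 N. Pads are 22 mm wide; open, the fingers measure 114 mm over their backs; the gripper's body (76 mm by 85 mm) begins 54 mm behind the grasp point. The pads swing forward as they close: fully open they stand 13 mm farther back than shut.
Start: joints at [87.64, 14.616, 6.199, 0, -81.583, -16.306], TCP at [176.009, 521.07, 239.283] pointing down, gripper open.
Joint ranges: [-168.99, 168.99], [-69.2, 112.95], [-62.41, 85.93], [-164.36, 98.24], [-168.68, -3.75], [-174.98, 174.98]. Speed limits (degrees/s): [147.25, 147.25, 180, 180, 180, 180].

INTERFACE

Orientations are given as [roll, pitch, yaw] about the fixed x, y, z axes, in that order (R = Rz(yaw) Ry(pitch) Rx(roll)).
In Python, from workcell import r, imaging gives the robot as it stands.
- The arm moves only by the shell command python3 -m handwheel 'ROWS'. ROWS is JSON, a list of rows, each an object with "dp": the shift along the tool's x, y, z in cm, a list of three; "rotation": the turn, a rotation vector about the tool's x, y, z in rad, a list of three; "grip": the opening, from 0 (shut) to 1 (fully open). In form: [{"dp": [dx, dy, dz], "rotation": [rx, ry, rz], "grip": grip}, ...]. A call has 1 to 12 rows; each row shifts and turns the commanded pose from where the row before left it, along the tool's axes as they then stand; what a row does not reach is not made up. A row lasts 1/8 s, in which the tool goes at most 62.5 mm and 10.7 degrees, less where a joint would pass 70% of its speed; a pose out of reach is approached as far as the arm can. A call with a gripper value outside its range is refused whole. The fingers move at their own pace and stop on an object; the grip force is fixed at half the most. Time passes only in rows, so rows that do not move let the fingers close. It gives the time, the measured TCP pose, the force, the opening and the grip force at its end, in the units of the state.
- r.read_state(): the state, without advancing time (a new reading comes with each control period).
- imaging.read_camera(name): name is "side" or "top"; returns (picture, depth): 480x640x3 uint8, blue, green, red; 480x640 float32, mm along the optical axis (not along the pixel's ray), 0 where there is no reading.
- imaging.camera_model(name): a dict with "fx", "fy", "cx", "cy" (pixels), "extrinsics" (4x4, takes a point from world to camera coordinates). Camera axes: x right, y down, z forward; pixel columns grow to the right and rows downward; lengths in mm; the calibration is good to about 2 mm. A picture is of the moment at which its call begins. camera_model takes no time and is no camera call.
- r.sign_off(): hands the job in; it is judged then, once.
Trained networks look in the newest picture that a camera, given by its name, has taken for a name from the list of things; names that differ only in an ending like _2 or _b are one class to them, and where a whole thing is asked for, a point or a joint stands for the part that bears it (a point fixed in the world has none). Each returns a list of dicts, best first, with "p" (0 to 1); they miss things now and then, are a little off and sometimes report something else, mostly with a low value. They report only what shows in the picture. A call takes as long as a camera call.
- imaging.recognise(camera, target): "uv" ([column, row] in pixels, amid what is visible of it).
- imaging.silhouettes(camera, target): "mask" (480x640 bool, what is visible of it) and "uv" ([column, row] in pixels, amid what is visible of it).
The state is a dict: "time": time; "q": joint angles; "joint_vel": joint speeds; "tau": joint torques, N m; "position": TCP position; "tool_rot": TCP orientation; "ft_force": force on the tool from outside, world axes, zero at the start; "moment": the same for the moment, N m; "gripper_width": finger opening in mm; "gripper_force": force on a finger pad.
Only numpy, scipy, OpenCV 4.12 (cv2) and the standard library are available. Lean on these libraries where they do the work, as an engineer would, in place of code of your own. Each camera call takes 0.05 s, during which the arm holds its last target. There are 200 camera calls.

TASK

Clamp the ring on the jeweller's bench: with your fingertips press the red plunger of the grey clamp unit right down and let it spring right back up, again and again, until the green indicator pin has popped fully out and its orange band shows above the collar. Only then push the yellow-knobbed lock lever all the way over, away from the side it leans to now, and leave everything untouched. Press and push only: do not grip, pull up or lift anything, do not touch the indicator pin, and leave the jar, the wooden block and the pliers where they are.

Things in the scene. Friction and masses are not known exactly. Their poses are not given: they have to be found in the camera images.
- pump: Grey clamp unit, bolted to the bench: a box 150 mm (its x) by 270 mm (its y) by 70 mm high on a thin black foot plate 170 x 290 mm. Origin: centre of its underside, on the bench; z up. In its frame the plunger's axis is at x 0, y 0; the indicator pin's axis at x 0, y +85 mm; the lock lever's pivot at x 0, y -100 mm, 92 mm above the bench. A pair of jaws 30 mm high with the brass ring between stands on its top around x +53 mm, y 0.
- plunger (a joint): Travel of the red plunger in m: 0 = up at rest (within 1 mm), grows as it is pressed down, 0.020 = right down, on a hard stop. A spring (about 9 N when right down; about 12 N in all with the ratchet's load) brings it back up by itself in some 0.3 s. Pulling it above rest makes it negative.
- plunger_top (a point): Centre of the flat top of the plunger's red mushroom knob (48 mm across the knob, flat top 40 mm across, 130 mm above the bench at rest, 110 mm when right down). It moves straight up and down with the plunger.
- pin (a joint): How far the green indicator pin has risen, in m: 0 = in, about 0.042 = fully out. It starts at 0 to 0.016. A ratchet lifts it during each press and it stays when the plunger returns: each full stroke of the plunger (right down, right up) raises it by about 0.008 (the first one by 0.006 to 0.015), so 3 to 5 strokes are needed. Strokes under about 13 mm may raise nothing, and the last stroke must be right down (within 2 mm). Once it is fully out, further strokes do nothing.
- pin_top (a point): Centre of the top of the green indicator pin, 14 mm in diameter, standing up out of a dark collar (28 mm across, top 78 mm above the bench): 86 mm above the bench when in, 128 mm when fully out. An orange band 6 mm high on its lower part comes out of the collar only at the end. Not to be touched.
- lock (a joint): Angle of the lock lever in rad: 0 = leaning fully to the unit's -x side (unlocked), 1.0 = leaning fully to its +x side (locked). Starts at 0 to 0.25. It turns about the unit's y axis and stays where it is left; about 1.1 N at the knob moves it.
- lock_tip (a point): Centre of the yellow ball knob (26 mm diameter) at the end of the lock lever, 55 mm from its pivot, about 140 to 147 mm above the bench; it moves along the unit's x, from -26 mm (angle 0) to +26 mm (angle 1.0) from the pivot. The lever's rod is 10 mm thick and the top of its pivot block is 95 mm above the bench (its hub 105 mm).
- jar: Loose amber jar with a metal cap, 48 mm in diameter, 62 mm high. Origin: centre of its underside. Beside the unit; to be left alone.
- block: Loose dark wooden block 75 x 40 x 25 mm. Origin: centre of its underside. To be left alone.
- pliers: Loose pliers with red handles, about 140 mm long (along their x), 50 mm wide, 12 mm high, lying flat. Origin: on the bench beneath their middle. To be left alone.

How it is judged (in metres and radians):
On the way, in this order (a step that is already met when the one before it is completed fails the run):
1. the indicator pin is pumped fully out while the lock lever is still on its unlocked side (value of joint pin above 0.039 m and value of joint lock below 0.5 rad), for 0.2 s.
2. the lock lever is pushed right over (value of joint lock above 0.85 rad and value of joint pin above 0.039 m), for 0.2 s.
At the end, for the whole second after the job is handed in: The indicator pin stands fully out (risen more than 39 mm), the plunger is back up (within 3 mm of rest), the lock lever is right over (beyond 0.85 of 1.0 rad), and the jar, block and pliers are at rest within 15 mm of where they started (all of step 2 and value of joint plunger below 0.003 m and linear speed of each of jar, block, pliers below 0.02 m/s and distance of each of jar, block, pliers from where it was at the start of the episode below 0.015 m); the robot touches nothing.
It fails at once if the lock lever pushed over before the pin is fully out (value of joint lock above 0.5 rad and value of joint pin below 0.039 m).
It fails at once if the plunger gripped and pulled up (value of joint plunger below -0.003 m).
It fails at once if the indicator pin touched (contact force between any of the fingers, the arm and pin above 0.5 N).
It fails at once if the jar, block or pliers moved or lifted (distance of any of jar, block, pliers from where it was at the start of the episode above 0.015 m).
It also fails if it takes over 61 s, if anything falls off the work surface, if the arm or the gripper's body presses on something with over 40 N, if the wrist force passes 120 N, or if a joint passes its speed limit or range.

## Working session

There is one attempt and no reset: what is moved stays moved. The work goes in short steps, Python scripts to look and compute and a shell command to move; the robot and the scene stay as the last step left them, time stands still between calls to the robot, and variables do not carry over. Pictures are saved under pics/ and viewed, at most 10 in all, crops included, and the job is handed in when it is done.

```bash
mkdir -p pics; cat > h.py <<'E'
import numpy as np, cv2
from workcell import r, imaging
def world(cam,uv,depth,k=3):
    m=imaging.camera_model(cam);u,v=int(round(uv[0])),int(round(uv[1]))
    d=depth[max(v-k,0):v+k+1,max(u-k,0):u+k+1];d=d[d>0];z=np.median(d)
    c=np.array([(uv[0]-m['cx'])/m['fx']*z,(uv[1]-m['cy'])/m['fy']*z,z,1])
    return (np.linalg.inv(np.array(m['extrinsics']))@c)[:3]
def cloud(cam,mask,depth):
    m=imaging.camera_model(cam);v,u=np.nonzero(mask&(depth>0));z=depth[v,u]
    c=np.stack([(u-m['cx'])/m['fx']*z,(v-m['cy'])/m['fy']*z,z,np.ones_like(z)])
    return (np.linalg.inv(np.array(m['extrinsics']))@c)[:3].T
E
python3 - <<'E'
from h import *
np.set_printoptions(precision=1,suppress=True)
s=r.read_state();print(s['position'],s['tool_rot'],r.tip_reach,s['time'],s['gripper_width'])
for c in('top','side'):
    p,d=imaging.read_camera(c);cv2.imwrite(f'pics/{c}0.png',p)
    for t in('pump','plunger_top','pin_top','lock_tip','jar','block','pliers'):
        for o in imaging.recognise(c,t)[:2]:
            print(c,t,np.array(o['uv']),round(o['p'],2),world(c,o['uv'],d))
E
```

```text
[175.9 520.6 238.4] [179.9  -0.  -18.7] 8.0 0.0 85.17284915875265
top pump [309.8 268.3] 0.83 [548.2  54.9 128. ]
top plunger_top [308.3 260.5] 0.55 [565.   58.4 128.5]
top lock_tip [352.5 275.1] 0.42 [532.6 -36.4 148.5]
top jar [331.4 193.6] 0.85 [729.8   7.7  60.2]
top block [213.1 250.4] 0.85 [598.2 283.3  24.1]
top pliers [397.5 275.7] 0.89 [ 545.5 -152.7    2.2]
side pump [293.4 307.2] 0.81 [519.9 -11.   70.5]
side plunger_top [288.4 256.8] 0.86 [548.5  37.3 128.4]
side plunger_top [374.8 389.3] 0.24 [ 539.6 -169.3    8.4]
side pin_top [259.1 254.8] 0.42 [560.1 137.   84. ]
side lock_tip [317.3 276. ] 0.71 [527.9 -55.1 145.6]
side jar [382.  276.4] 0.82 [730.1  -8.9  42.2]
side jar [319.7 274. ] 0.69 [531.6 -55.9 147.8]
side block [232.9 245. ] 0.69 [599.6 292.5  25.3]
side pliers [374.  390.2] 0.79 [ 540.8 -167.2    4.3]
```

View pics/top0.png

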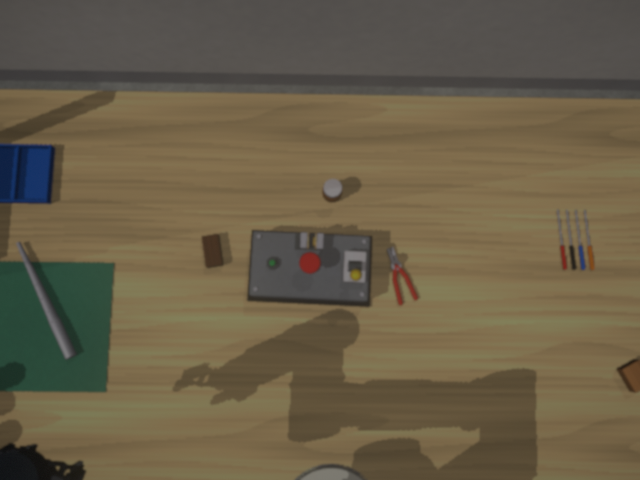

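View pics/side0.png

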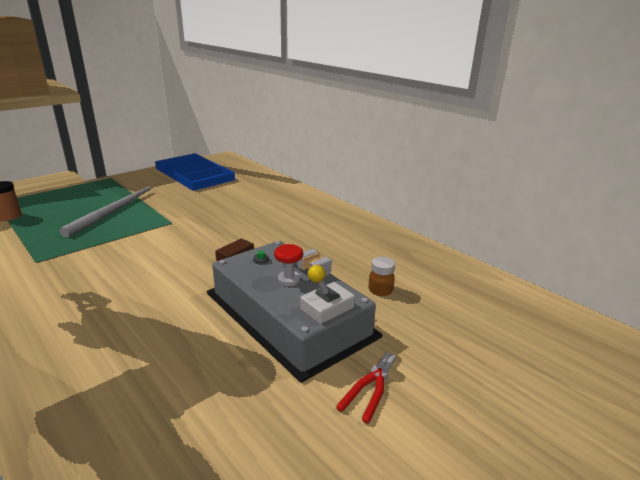

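The pictures show the unit with its +x (jaws at top-view pixel 312,240) pointing away from the robot. The red knob is at (310,263), the pin at (273,263) is almost in, and the yellow knob at (356,275) leans towards the robot. I'll refine these by colour in both views.

```bash
python3 - <<'E'
from h import *
np.set_printoptions(precision=1,suppress=True)
for c,box in(('top',(225,225,385,315)),('side',(210,235,385,375))):
    p,d=imaging.read_camera(c);h=cv2.cvtColor(p,cv2.COLOR_BGR2HSV).astype(int)
    w=np.zeros(d.shape,bool);w[box[1]:box[3],box[0]:box[2]]=1
    H,S,V=h[...,0],h[...,1],h[...,2]
    for n,m,zr in(('red',((H<6)|(H>174))&(S>180)&(V>90),(110,140)),('yellow',(H>20)&(H<33)&(S>170)&(V>110),(125,175)),('green',(H>45)&(H<85)&(S>90),(75,120))):
        P=cloud(c,m&w,d);P=P[(P[:,2]>zr[0])&(P[:,2]<zr[1])]
        print(c,n,len(P),len(P) and (np.median(P,0),(P.min(0)+P.max(0))/2,P.min(0),P.max(0)))
    P=cloud(c,w,d);P=P[(P[:,2]>64)&(P[:,2]<76)]
    print(c,'body',len(P),cv2.minAreaRect(P[:,:2].astype(np.float32)))
E
```

```text
top red 240 (array([561.6,  56.6, 128.6]), array([560.8,  55.7, 127.6]), array([542. ,  37.2, 120.4]), array([579.6,  74.2, 134.8]))
top yellow 51 (array([534.4, -41.6, 152.5]), array([533.7, -42.6, 153. ]), array([526.1, -50.1, 148.5]), array([541.3, -35.1, 157.6]))
top green 20 (array([565.2, 139.9,  87.1]), array([565.2, 140.2,  86.2]), array([560.8, 135.5,  81.3]), array([569.7, 144.9,  91. ]))
top body 5907 ((560.8024291992188, 54.570716857910156), (269.4739074707031, 149.88697814941406), 87.7961654663086)
side red 420 (array([555.3,  46.1, 129.8]), array([558.5,  51.2, 125.4]), array([536.5,  28.6, 118.8]), array([580.4,  73.8, 131.9]))
side yellow 218 (array([528.3, -51.2, 148.8]), array([531.6, -47.5, 147.1]), array([520.9, -58.8, 138. ]), array([542.2, -36.2, 156.3]))
side green 55 (array([561.4, 134.7,  85.3]), array([563.4, 137.7,  84.2]), array([557.1, 130.8,  78.3]), array([569.7, 144.5,  90.1]))
side body 5572 ((615.424072265625, 50.88214111328125), (271.2977294921875, 261.14874267578125), 87.733154296875)
```

```bash
python3 -m handwheel '[{"dp":[0,0,0],"rotation":[0,0,-0.144],"grip":0},{"dp":[0,0,0],"rotation":[0,0,-0.144],"grip":0},{"dp":[3.2,3.6,0],"rotation":[0,0,0],"grip":0},{"dp":[3.2,3.6,0],"rotation":[0,0,0],"grip":0},{"dp":[3.2,3.6,0],"rotation":[0,0,0],"grip":0},{"dp":[3.2,3.6,0],"rotation":[0,0,0],"grip":0},{"dp":[3.2,3.6,0],"rotation":[0,0,0],"grip":0},{"dp":[3.2,3.6,0],"rotation":[0,0,0],"grip":0},{"dp":[3.2,3.6,0],"rotation":[0,0,0],"grip":0},{"dp":[3.2,3.6,0],"rotation":[0,0,0],"grip":0},{"dp":[3.2,3.6,0],"rotation":[0,0,0],"grip":0},{"dp":[0,0,0],"rotation":[0,0,0],"grip":0}]'
```

```text
time: 2.4
position: [452.9, 184.2, 239.1]
tool_rot: [180.0, 0.0, -2.4]
ft_force: [-1.0, -0.4, 0.1]
gripper_width: 0.1
gripper_force: 0.0
```

```bash
python3 -m handwheel '[{"dp":[3.8,4.15,0],"rotation":[0,0,0],"grip":0},{"dp":[3.8,4.15,0],"rotation":[0,0,0],"grip":0},{"dp":[3.7,4.15,0],"rotation":[0,0,0],"grip":0},{"dp":[0,0,3],"rotation":[0,0,0],"grip":0},{"dp":[0,0,3],"rotation":[0,0,0],"grip":0},{"dp":[0,0,2.6],"rotation":[0,0,0],"grip":0},{"dp":[0,0,0],"rotation":[0,0,0],"grip":0},{"dp":[0,0,0],"rotation":[0,0,0],"grip":0}]'; python3 - <<'E'
from h import *
p,d=imaging.read_camera('side');cv2.imwrite('pics/s1.png',cv2.resize(p[200:380,180:420],None,fx=3,fy=3))
E
```

```text
time: 3.4
position: [560.4, 58.2, 154.7]
tool_rot: [-180.0, -0.1, -2.1]
ft_force: [0.1, -0.7, 0.9]
gripper_width: -0.0
gripper_force: 0.0
```

View pics/s1.png

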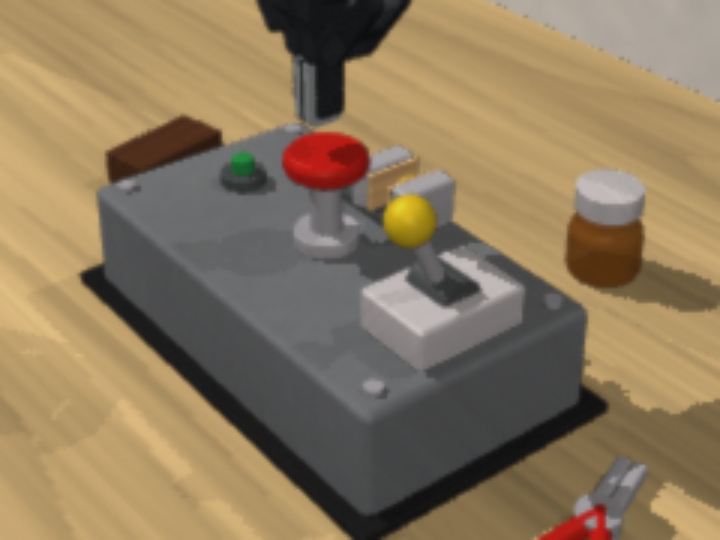

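The shut fingertips stand right over the knob (crop 322,120). First press, ending just short of the stop.

```bash
python3 -m handwheel '[{"dp":[0,0.3,1.6],"rotation":[0,0,0],"grip":0},{"dp":[0,0,1.0],"rotation":[0,0,0],"grip":0},{"dp":[0,0,1.0],"rotation":[0,0,0],"grip":0},{"dp":[0,0,0],"rotation":[0,0,0],"grip":0},{"dp":[0,0,0],"rotation":[0,0,0],"grip":0}]'
```

```text
time: 4.08
position: [560.8, 55.0, 119.5]
tool_rot: [-180.0, -0.2, -2.1]
ft_force: [-1.9, -0.4, 7.8]
gripper_width: -0.0
gripper_force: 4.1
```

```bash
python3 -m handwheel '[{"dp":[0,0,0.1],"rotation":[0,0,0],"grip":0},{"dp":[0,0,0.1],"rotation":[0,0,0],"grip":0},{"dp":[0,0,0],"rotation":[0,0,0],"grip":0}]'
```

```text
time: 4.45
position: [560.8, 55.0, 118.1]
tool_rot: [-180.0, -0.2, -2.1]
ft_force: [-3.5, 0.8, 10.7]
gripper_width: -0.2
gripper_force: 5.4
```

```bash
python3 -m handwheel '[{"dp":[0,0,0.1],"rotation":[0,0,0],"grip":0},{"dp":[0,0,0.1],"rotation":[0,0,0],"grip":0},{"dp":[0,0,0],"rotation":[0,0,0],"grip":0}]'
```

```text
time: 4.82
position: [560.9, 55.0, 118.0]
tool_rot: [-180.0, -0.3, -2.1]
ft_force: [-7.5, 1.7, 21.1]
gripper_width: 0.3
gripper_force: 10.7
```

The hard stop is felt at TCP z 118, where the force jumps to 21 N. Two more full strokes follow.

```bash
python3 -m handwheel '[{"dp":[0,0,-1.5],"rotation":[0,0,0],"grip":0},{"dp":[0,0,-1.5],"rotation":[0,0,0],"grip":0},{"dp":[0,0,0],"rotation":[0,0,0],"grip":0},{"dp":[0,0,0],"rotation":[0,0,0],"grip":0},{"dp":[0,0,0],"rotation":[0,0,0],"grip":0},{"dp":[0,0,1],"rotation":[0,0,0],"grip":0},{"dp":[0,0,1],"rotation":[0,0,0],"grip":0},{"dp":[0,0,0.6],"rotation":[0,0,0],"grip":0},{"dp":[0,0,0.4],"rotation":[0,0,0],"grip":0},{"dp":[0,0,0],"rotation":[0,0,0],"grip":0},{"dp":[0,0,0],"rotation":[0,0,0],"grip":0}]'
python3 -m handwheel '[{"dp":[0,0,-1.5],"rotation":[0,0,0],"grip":0},{"dp":[0,0,-1.5],"rotation":[0,0,0],"grip":0},{"dp":[0,0,0],"rotation":[0,0,0],"grip":0},{"dp":[0,0,0],"rotation":[0,0,0],"grip":0},{"dp":[0,0,0],"rotation":[0,0,0],"grip":0},{"dp":[0,0,1],"rotation":[0,0,0],"grip":0},{"dp":[0,0,1],"rotation":[0,0,0],"grip":0},{"dp":[0,0,0.6],"rotation":[0,0,0],"grip":0},{"dp":[0,0,0.4],"rotation":[0,0,0],"grip":0},{"dp":[0,0,0],"rotation":[0,0,0],"grip":0},{"dp":[0,0,0],"rotation":[0,0,0],"grip":0}]'
cat >pin.py <<'E'
import sys
from h import *
p,d=imaging.read_camera('side');cv2.imwrite(f'pics/{sys.argv[1]}.png',cv2.resize(p[200:380,180:420],None,fx=3,fy=3))
h=cv2.cvtColor(p,cv2.COLOR_BGR2HSV).astype(int);H,S=h[...,0],h[...,1]
m=(H>45)&(H<85)&(S>90);w=np.zeros(m.shape,bool);w[215:275,240:280]=1
P=cloud('side',m&w,d);print('green z',P[:,2].min(),P[:,2].max(),len(P))
E
python3 pin.py s2
```

```text
time: 6.2
position: [560.4, 54.7, 117.9]
tool_rot: [180.0, -0.3, -2.1]
ft_force: [-11.3, 2.3, 29.9]
gripper_width: 0.3
gripper_force: 15.0
time: 7.58
position: [560.4, 54.7, 117.9]
tool_rot: [180.0, -0.3, -2.1]
ft_force: [-11.3, 1.7, 30.1]
gripper_width: 0.2
gripper_force: 14.9
green z 76.90150188465356 114.52508171377445 140
```

View pics/s2.png

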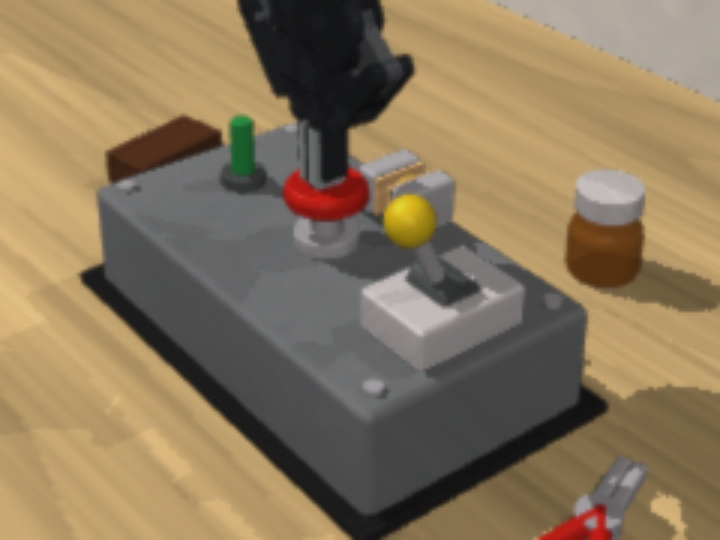

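After three strokes the pin (crop 242,120–175) is about 28 mm out and shows no orange band. Two more strokes.

```bash
python3 -m handwheel '[{"dp":[0,0,-1.5],"rotation":[0,0,0],"grip":0},{"dp":[0,0,-1.5],"rotation":[0,0,0],"grip":0},{"dp":[0,0,0],"rotation":[0,0,0],"grip":0},{"dp":[0,0,0],"rotation":[0,0,0],"grip":0},{"dp":[0,0,0],"rotation":[0,0,0],"grip":0},{"dp":[0,0,1],"rotation":[0,0,0],"grip":0},{"dp":[0,0,1],"rotation":[0,0,0],"grip":0},{"dp":[0,0,0.6],"rotation":[0,0,0],"grip":0},{"dp":[0,0,0.4],"rotation":[0,0,0],"grip":0},{"dp":[0,0,0],"rotation":[0,0,0],"grip":0},{"dp":[0,0,0],"rotation":[0,0,0],"grip":0}]'
python3 -m handwheel '[{"dp":[0,0,-1.5],"rotation":[0,0,0],"grip":0},{"dp":[0,0,-1.5],"rotation":[0,0,0],"grip":0},{"dp":[0,0,0],"rotation":[0,0,0],"grip":0},{"dp":[0,0,0],"rotation":[0,0,0],"grip":0},{"dp":[0,0,0],"rotation":[0,0,0],"grip":0},{"dp":[0,0,1],"rotation":[0,0,0],"grip":0},{"dp":[0,0,1],"rotation":[0,0,0],"grip":0},{"dp":[0,0,0.6],"rotation":[0,0,0],"grip":0},{"dp":[0,0,0.4],"rotation":[0,0,0],"grip":0},{"dp":[0,0,0],"rotation":[0,0,0],"grip":0},{"dp":[0,0,0],"rotation":[0,0,0],"grip":0}]'
python3 -m handwheel '[{"dp":[0,0,-1.5],"rotation":[0,0,0],"grip":0},{"dp":[0,0,-3],"rotation":[0,0,0],"grip":0},{"dp":[0,0,-4],"rotation":[0,0,0],"grip":0},{"dp":[0,0,0],"rotation":[0,0,0],"grip":0},{"dp":[0,0,0],"rotation":[0,0,0],"grip":0}]'
python3 pin.py s3
```

```text
time: 9.0
position: [560.4, 54.7, 117.9]
tool_rot: [180.0, -0.3, -2.1]
ft_force: [-11.4, 1.6, 29.2]
gripper_width: -0.2
gripper_force: 14.9
time: 10.38
position: [560.4, 54.7, 117.9]
tool_rot: [180.0, -0.3, -2.1]
ft_force: [-11.5, 1.6, 30.1]
gripper_width: 0.3
gripper_force: 14.9
time: 11.0
position: [559.0, 54.8, 197.0]
tool_rot: [-180.0, 0.1, -2.2]
ft_force: [-0.1, -0.3, -0.9]
gripper_width: 0.1
gripper_force: 0.0
green z 85.22134387683803 129.86996682542514 174
```

View pics/s3.png

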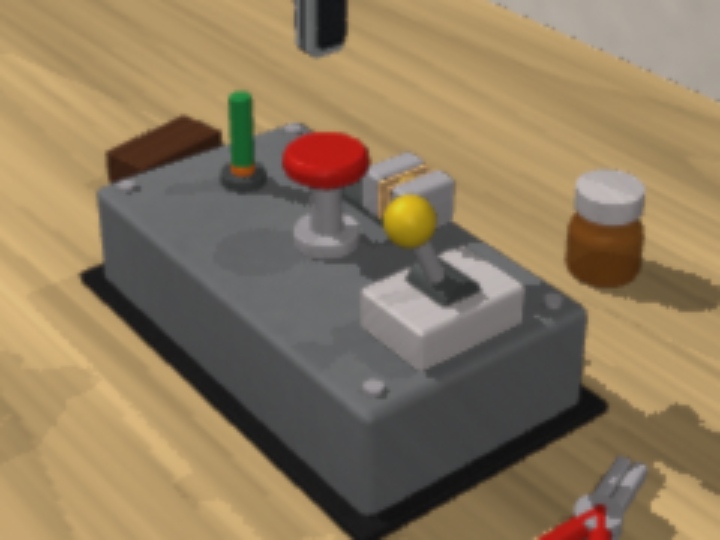

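The orange band now shows above the collar (crop 243,170), the green top measures about 129 mm, and the plunger is back up. Next I move to the -x side of the lever and lower.

```bash
python3 -m handwheel '[{"dp":[-2.3,3.4,0],"rotation":[0,0,0],"grip":0},{"dp":[-2.3,3.4,0],"rotation":[0,0,0],"grip":0},{"dp":[-2.2,3.4,0],"rotation":[0,0,0],"grip":0},{"dp":[0,0,0],"rotation":[0,0,0],"grip":0},{"dp":[0,0,2.1],"rotation":[0,0,0],"grip":0},{"dp":[0,0,2.1],"rotation":[0,0,0],"grip":0},{"dp":[0,0,2.1],"rotation":[0,0,0],"grip":0},{"dp":[0,0,0],"rotation":[0,0,0],"grip":0},{"dp":[0,0,0],"rotation":[0,0,0],"grip":0}]'
```

```text
time: 12.18
position: [488.3, -44.5, 135.6]
tool_rot: [180.0, -0.0, -2.1]
ft_force: [0.3, -0.1, -0.0]
gripper_width: 0.1
gripper_force: 0.0
```

```bash
python3 -m handwheel '[{"dp":[1.3,0,0],"rotation":[0,0,0],"grip":0},{"dp":[1,0,0],"rotation":[0,0,0],"grip":0},{"dp":[1,0,0],"rotation":[0,0,0],"grip":0},{"dp":[1,0,0],"rotation":[0,0,0],"grip":0},{"dp":[1,0,0],"rotation":[0,0,0],"grip":0},{"dp":[0.8,0,0],"rotation":[0,0,0],"grip":0},{"dp":[0.5,0,0],"rotation":[0,0,0],"grip":0},{"dp":[0,0,0],"rotation":[0,0,0],"grip":0},{"dp":[0,0,0],"rotation":[0,0,0],"grip":0}]'
```

```text
time: 13.3
position: [553.9, -47.1, 135.4]
tool_rot: [-180.0, -0.0, -2.2]
ft_force: [0.1, 1.0, -0.1]
gripper_width: -0.1
gripper_force: 0.0
```

```bash
python3 -m handwheel '[{"dp":[0.3,0,0],"rotation":[0,0,0],"grip":0},{"dp":[0.3,0,0],"rotation":[0,0,0],"grip":0},{"dp":[0,0,0],"rotation":[0,0,0],"grip":0}]'; python3 -m handwheel '[{"dp":[0.3,0,0],"rotation":[0,0,0],"grip":0},{"dp":[0,0,0],"rotation":[0,0,0],"grip":0}]'; python3 pin.py s4
```

```text
time: 13.68
position: [559.8, -47.4, 135.0]
tool_rot: [180.0, 0.0, -2.2]
ft_force: [-0.9, 0.3, -1.7]
gripper_width: 0.1
gripper_force: 0.5
time: 13.92
position: [560.8, -47.5, 134.9]
tool_rot: [180.0, 0.3, -2.2]
ft_force: [-7.1, 1.2, 3.2]
gripper_width: -0.4
gripper_force: 3.8
green z 85.78321690741006 129.9133542738246 172
```

View pics/s4.png

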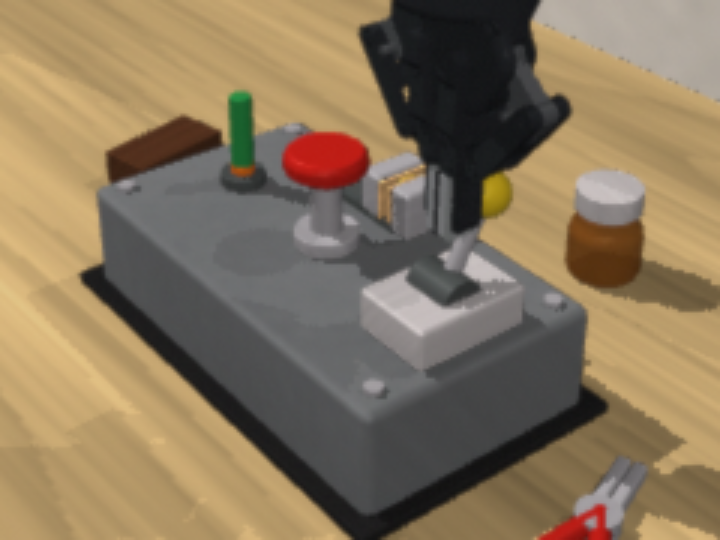

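The lever leans over to +x (knob at crop 492,195), and the force has risen to 7 N at about the predicted stop position. I back off, go up and check.

```bash
python3 -m handwheel '[{"dp":[0,0,0],"rotation":[0,0,0],"grip":0},{"dp":[-2,0,0],"rotation":[0,0,0],"grip":0},{"dp":[-3,0,0],"rotation":[0,0,0],"grip":0},{"dp":[0,0,-3],"rotation":[0,0,0],"grip":0},{"dp":[0,0,-4],"rotation":[0,0,0],"grip":0},{"dp":[-4,0,-3],"rotation":[0,0,0],"grip":0},{"dp":[-4,0,0],"rotation":[0,0,0],"grip":0},{"dp":[0,0,0],"rotation":[0,0,0],"grip":0},{"dp":[0,0,0],"rotation":[0,0,0],"grip":0},{"dp":[0,0,0],"rotation":[0,0,0],"grip":0}]'; python3 pin.py s5; python3 - <<'E'
from h import *
for c in('top','side'):
    p,d=imaging.read_camera(c);h=cv2.cvtColor(p,cv2.COLOR_BGR2HSV).astype(int);H,S,V=h[...,0],h[...,1],h[...,2]
    P=cloud(c,(H>20)&(H<33)&(S>170)&(V>110),d);P=P[(P[:,2]>125)&(P[:,2]<175)&(abs(P[:,0]-560)<60)&(abs(P[:,1]+45)<40)]
    if len(P):print(c,len(P),(P.min(0)+P.max(0))/2)
    for t in('jar','block','pliers'):print(t,[world(c,o['uv'],d).round(1) for o in imaging.recognise(c,t)[:1]])
E
```

```text
time: 15.22
position: [433.6, -42.5, 235.1]
tool_rot: [180.0, 0.0, -2.2]
ft_force: [-0.5, 0.5, 0.1]
gripper_width: 0.0
gripper_force: 0.0
green z 85.61953528725036 110.91501738241305 87
top 49 [583.457582   -44.70672907 147.8681404 ]
jar [array([730.5,   8.9,  61.2])]
block [array([594.4, 288.3,  23.9])]
pliers [array([ 563.2, -150.7,   10.9])]
side 213 [580.39556781 -49.9658626  144.13892345]
jar [array([727.5,  -6.2,  40.4])]
block [array([546.9,  39.1, 129.1])]
pliers [array([ 540.8, -169.1,    8.9])]
```

View pics/s5.png

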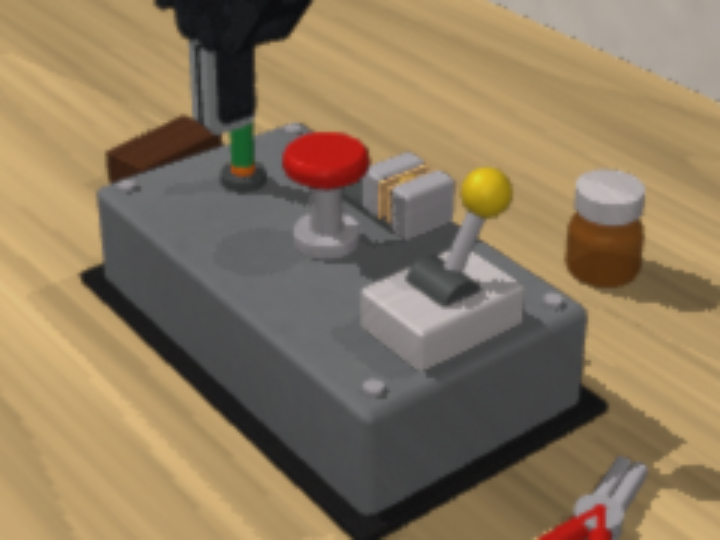

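The lever is right over: its knob measures x 583, against 583 expected. The orange band shows, the plunger is up and the loose things are where they were. The gripper only hides the pin in this view; it is about 130 mm nearer the robot.

```bash
python3 -c "
from workcell import r
print(r.sign_off())"
```

```text
the job is handed in; nothing more can be done
None
```

I handed the job in after 5 full strokes: the pin is fully out with its orange band showing, the lock lever is pushed right over, the plunger is back up and nothing loose was moved; `r.sign_off()` gave no verdict.

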